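# Preset the ball tester's load knob and lock it

### The arm

A 7-joint arm with a two-finger parallel gripper is mounted at the origin on the work surface. World frame = base frame: x ahead of the robot, y to its left, z up, the work surface at z = 0. Lengths are in m, angles in rad, forces in N, time in s.
With the tool pointing down it reaches from about 0.425 to 0.95 m from the base axis. Payload 4.7 kg.
Tool frame: the origin (TCP) lies between the finger pads; the fingertips stand 25 mm ahead of it and the grasp point (between the pads) lies 6 mm ahead of it; x points along the fingers, z is the direction in which the jaws open and shut, and the axes are right-handed (so a half turn about x gives the same grasp; the last joint's range is limited). The gripper opens to 85 mm and grips with 20 to 120 N. Pads are 22 mm wide; open, the fingers measure 114 mm over their backs; the gripper's body (76 mm by 85 mm) begins 54 mm behind the grasp point. The pads swing forward as they close: fully open they stand 13 mm farther back than shut.
Start: joints at [-1.256, 0.469, -0.049, 1.532, 0.024, 1.141, -0.082], TCP at [0.227, 0.636, 0.222] pointing down, gripper open.
Joint ranges: [-2.59, 2.59], [-0.33, 1.99], [-1.39, 1.29], [0.1, 2.45], [-1.04, 4.18], [0.21, 1.99], [-2.66, 2.66]. Speed limits (rad/s): [2.57, 2.57, 3.14, 3.14, 3.14, 3.14, 3.14].

### API

Orientations are given as a 3x3 rotation matrix whose columns are the frame's x, y, z axes.
In Python, from rig import * gives the robot as it stands. Calls block until the motion is done:
- movep(position, orientation): joint-space move of the TCP to a pose.
- move_l(position, attitude=None, feed=0.15, until_force=None): straight line of the TCP; attitude=None keeps the orientation; feed is the mean speed in m/s. With until_force (N) it stops when the force on the tool has changed by that much, and returns True; else False.
- move_joints(angles): joint-space move.
- command_gripper(opening, newtons=None): finger opening in m; newtons is the grip in N (None keeps the last); returns when the fingers have stopped.
- sleep(seconds).
- inverse_kinematics(position, orientation): joint angles nearest the present ones, or None.
- sense(): the state.
- camera(name): name is "scene" or "top" or "wrist"; returns (picture, depth): 420x560x3 uint8, red, green, blue; 420x560 float32, m along the optical axis (not along the pixel's ray), 0 where there is no reading.
- camera_params(name): a dict with "K" (3x3 intrinsics, pixels), "position" and "rotation" of the camera in the world; the wrist camera has in their place "tool_from_camera" (4x4, takes a point from camera to tool coordinates, whose origin is the TCP and whose axes are the tool frame's). Camera axes: x right, y down, z forward; pixel columns grow to the right and rows downward; lengths in m; the calibration is good to about 2 mm. A picture is of the moment at which its call begins: read the wrist's pose just before it. camera_params takes no time and is no camera call.
A pose or a line that the arm cannot do raises Unreachable and nothing moves.
- finish_job(): hands the job in, once; it reports no verdict.
The state is a dict: "time_s": time; "joint_pos": joint angles; "qd": joint speeds; "joint_efforts": joint torques, N m; "position": TCP position; "tcp_rot": TCP orientation; "wrist_force": force on the tool from outside, world axes, zero at the start; "ft_torque": the same for the moment, N m; "finger_gap": finger opening in m.
Only numpy, scipy, OpenCV 4.12 (cv2) and the standard library are available. Lean on these libraries where they do the work, as an engineer would, in place of code of your own. Each camera call takes 0.05 s, during which the arm holds its last target. There are 200 camera calls.

### The job

On the small grey stand, turn the black knob clockwise until its steel pointer stands at the steel index tab on the dial, and let go. Then push the upright peg of the lock ring below the knob clockwise (seen from above) until the ring is firmly tight, about 15 N of push on the peg and never more than 25 N on the ring, and let it go with the pointer still at the tab. Leave everything else on the bench where it is.

Things in the scene. Friction and masses are not known exactly. Their poses are not given: they have to be found in the camera images.
- stand: fixed grey base plate 170 (x) x 300 (y) x 22 mm high; origin at the centre of its underside on the bench. The upright axis that dial, knob and lock ring share is at (0, -70) mm in its frame. A ball anvil with a 40 mm steel ball stands at (-20, 105) mm, top 76 mm high.
- thrust_washer: loose steel washer, 74 mm outside, 40 mm hole, 6 mm thick, lying on the base round the column under the lock ring; origin under its centre. The ring clamps it on the base when tight: the ring counts as tight when the clamp force on the base is over 55 N and stays so after letting go. Not to be touched.
- knob_grip (a point): point on the knob's axis, 12 mm below the top of its bar grip. The knob is a 44 mm black skirt (top 25 mm below this point) with an upright bar grip 42 mm long, 14 mm thick and 37 mm tall; the bar's length is along the point's x axis, which points to the pointer. The knob stays where it is left; it takes about 0.1 N m to turn.
- knob_pointer (a point): tip of the steel pointer on the knob, 34 mm from the axis, at dial level (30 mm below knob_grip).
- index_mark (a point): point on the dial just inside the steel index tab, 34 mm from the axis; the pointer tip must come here. The tab (dark steel, 10 x 5 x 14 mm) stands just outside it on the dial's rim and does not move. The dial is 84 mm across.
- ring_axis (a point): point on the common upright axis, 78 mm above the bench, the height of ring_peg; turns with the ring.
- ring_peg (a point): in the lock ring's upright round steel peg (14 mm diameter, from 46 to 100 mm above the bench; this point is 78 mm above it), on the end of a 10 mm thick arm (centre line 51 mm above the bench), 75 mm from the axis. Tightening swings the peg clockwise seen from above. More than 25 N on the ring (a grip's squeeze counts too) is too much.
- test_block: plain steel disc, 60 mm diameter, 12 mm thick, lying on the stand's base beside the ball anvil; origin under its centre. Bystander.
- wrench: steel spanner 180 mm long lying on the bench; origin under its middle. Bystander.
- oil_bottle: white bottle 54 mm diameter, 110 mm tall, upright; origin under its centre. Bystander.
- spare_anvil: dark steel spool-shaped anvil, 56 mm diameter foot, 56 mm tall, upright; origin under its centre. Bystander.
- brush: wooden-handled brush 200 mm long, lying; origin under its middle. Bystander.
- sample_cup: steel cup 80 mm diameter, 60 mm tall, upright; origin under its centre. Bystander.
- big_block: plain steel disc, 70 mm diameter, 18 mm thick; origin under its centre. Bystander.
- lock_ring: dark steel ring 74 mm across, 43 to 60 mm above the bench, with arm and peg; origin on the axis, arm along its -y axis. Loose, it drags: 4 to 9 N at the peg. It runs loose for 0.2 to 1.2 rad (not known beforehand: felt only), then the push climbs steeply, about 7 N per 0.1 rad; tight from about 12 N, well tight at 15 N; let go, it springs back some 0.15 rad and holds.
- knob: the whole knob; origin on the axis at the underside of its skirt, 67 mm above the bench, its x axis to the pointer.

How it is judged:
By the outcome, as a careful person would: the job done as asked, in the order asked, and still so for the second after the job is handed in, with the robot touching nothing.
It also fails if it takes over 67 s, if anything falls off the work surface, if the arm or the gripper's body presses on something with over 40 N, if the wrist force passes 120 N, or if a joint passes its speed limit or range.

## Working session

There is one attempt and no reset: what is moved stays moved. The work goes in short steps, each a Python script; the robot and the scene stay as the last script left them, time stands still between calls to the robot, and variables do not carry over. Pictures are saved under pics/ and viewed, about 8 in all and at most 12, crops included, and the job is handed in when it is done.

```bash
mkdir -p pics; ls; python3 - <<'E'
from rig import *
import cv2,numpy as np
for n in("scene","top"):
    p,d=camera(n); cv2.imwrite(f"pics/{n}.png",p[:,:,::-1]); np.save(f"pics/{n}_d.npy",d)
    c=camera_params(n); print(n,{k:np.round(v,4).tolist() for k,v in c.items()})
print(np.round(camera_params("wrist")["tool_from_camera"],4)); s=sense(); print(s)
a=cv2.imread("pics/scene.png");b=cv2.imread("pics/top.png")
E
```

```text
pics
scene {'K': [[535.7537, 0.0, 271.2647], [0.0, 535.7537, 205.5367], [0.0, 0.0, 1.0]], 'position': [1.0417, 0.7915, 1.1486], 'rotation': [[-0.8479, 0.3989, -0.3493], [0.5302, 0.6294, -0.5681], [-0.0068, -0.6668, -0.7452]]}
top {'K': [[390.4509, 0.0, 273.4598], [0.0, 390.4509, 206.5157], [0.0, 0.0, 1.0]], 'position': [0.3304, 0.0085, 1.2384], 'rotation': [[0.016, -0.9867, 0.1618], [-0.9998, -0.0147, 0.0095], [-0.007, -0.1619, -0.9868]]}
[[-1.100e-03 -2.589e-01  9.659e-01 -1.515e-01]
 [-1.600e-03 -9.659e-01 -2.589e-01  6.540e-02]
 [ 1.000e+00 -1.900e-03  7.000e-04 -1.000e-03]
 [ 0.000e+00  0.000e+00  0.000e+00  1.000e+00]]
{'time_s': 0.1, 'joint_pos': array([-1.25589206,  0.46936922, -0.048578  ,  1.53355703,  0.02409322,
        1.14098932, -0.08231435]), 'qd': array([ 6.80884920e-04, -1.51972462e-03,  8.86802443e-05, -2.53374251e-03,
        3.92916522e-04, -1.56467414e-04,  1.13194020e-04]), 'joint_efforts': array([ 4.97335805e-04, -5.11512959e+01, -4.69754578e-02, -2.38393772e+01,
        1.08174930e-02,  4.34042056e-03,  1.19658080e-05]), 'position': array([0.22733944, 0.63500228, 0.22116801]), 'tcp_rot': array([[-5.28048202e-04, -9.41477952e-01,  3.37074156e-01],
       [-1.65556562e-03,  3.37074565e-01,  9.41476498e-01],
       [-9.99998490e-01, -6.09034131e-05, -1.73667015e-03]]), 'wrist_force': array([ 0.21288684,  1.05057343, -0.8601592 ]), 'ft_torque': array([0.01101399, 0.05336723, 0.0209271 ]), 'finger_gap': 0.08591998698429087}
```

View pics/top.png

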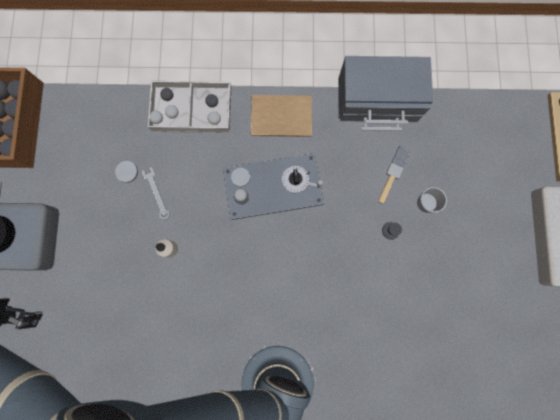

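View pics/scene.png

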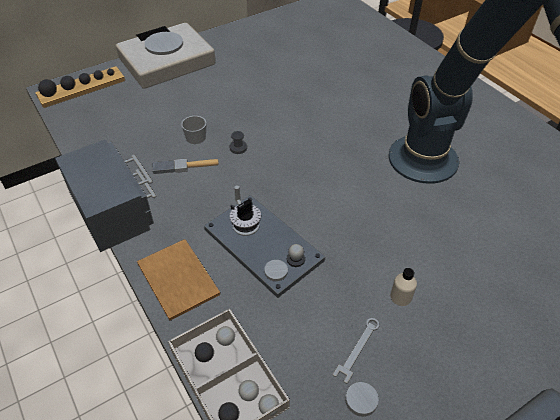

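Top: stand about (273,187), knob/dial at (295,179), peg near (320,183), to the robot's right; ball anvil at (241,195). Next I compute the axis roughly and move the wrist camera over it.

```bash
cat > h.py <<'E'
from rig import *
import numpy as np, cv2
from scipy.spatial.transform import Rotation as Ro
def down(a):  # fingers down, jaw axis z at world angle a
    x=np.array([0,0,-1.]); z=np.array([np.cos(a),np.sin(a),0]); return np.column_stack([x,np.cross(z,x),z])
def ray(R,p,K,uv):
    d=R@np.linalg.solve(K,[uv[0],uv[1],1.]); return p,d
def at_z(R,p,K,uv,z):
    p,d=ray(R,p,K,uv); return p+d*(z-p[2])/d[2]
def fixed(n):
    c=camera_params(n); return np.array(c["rotation"]),np.array(c["position"]),np.array(c["K"])
def wrist_pose(s):
    c=camera_params("wrist"); T=np.eye(4); T[:3,:3]=s["tcp_rot"]; T[:3,3]=s["position"]
    M=T@np.array(c["tool_from_camera"]); return M[:3,:3],M[:3,3],np.array(c["K"])
def snap(name):
    s=sense(); p,d=camera("wrist"); cv2.imwrite(f"pics/{name}.png",p[:,:,::-1]); R,t,K=wrist_pose(s); np.savez(f"pics/{name}.npz",R=R,t=t,K=K,d=d); return R,t,K,p,d
def load(name):
    z=np.load(f"pics/{name}.npz"); return z["R"],z["t"],z["K"]
def tri(v):  # list of (R,p,K,uv)
    A=np.zeros((3,3));b=np.zeros(3)
    for R,p,K,uv in v:
        p,d=ray(R,p,K,uv); d=d/np.linalg.norm(d); P=np.eye(3)-np.outer(d,d); A+=P;b+=P@p
    return np.linalg.solve(A,b)
def rep(t=""):
    s=sense(); print(t,round(s["time_s"],2),np.round(s["position"],4),np.round(s["wrist_force"],2),np.round(s["ft_torque"],2),round(s["finger_gap"],4),np.round(s["joint_pos"],2))
E
python3 - <<'E'
from h import *
T=fixed("top")
for uv in [(295,179),(320,183),(273,187),(241,195),(228,217),(323,205),(311,156),(225,168)]: print(uv,np.round(at_z(*T,uv,.08 if uv[0] in(295,320,241) else .022),3))
a=at_z(*T,(295,179),.09)
# options: jaw angle candidates; camera should look at axis
C=np.array(camera_params("wrist")["tool_from_camera"])
for ang in np.deg2rad([-90,-45,0,45,90,135,180,-135]):
    R=down(ang); cam=R@C[:3,:3]; f=cam[:,2]
    h=0.33; camp=a-f*(h/-f[2]); tcp=camp-R@C[:3,3]
    q=inverse_kinematics(tcp,R); print(np.rad2deg(ang),np.round(tcp,3),None if q is None else np.round(q,2))
E
```

```text
(295, 179) [ 0.606 -0.044  0.08 ]
(320, 183) [ 0.595 -0.12   0.08 ]
(273, 187) [0.593 0.023 0.022]
(241, 195) [0.554 0.118 0.08 ]
(228, 217) [0.494 0.163 0.022]
(323, 205) [ 0.537 -0.136  0.022]
(311, 156) [ 0.697 -0.098  0.022]
(225, 168) [0.653 0.178 0.022]
-90.0 [ 0.627 -0.045  0.269] [-0.58  0.44  0.83  1.63 -0.34  1.22 -1.25]
-45.0 [ 0.62  -0.028  0.269] [-0.53  0.4   0.7   1.64 -0.27  1.2  -0.56]
0.0 [ 0.604 -0.021  0.269] [-0.5   0.35  0.62  1.68 -0.22  1.18  0.17]
45.0 [ 0.588 -0.027  0.269] [-0.46  0.31  0.56  1.71 -0.18  1.17  0.93]
90.0 [ 0.581 -0.043  0.269] [-0.4   0.3   0.52  1.73 -0.16  1.16  1.73]
135.0 [ 0.587 -0.06   0.269] [-0.26  0.3   0.37  1.7  -0.12  1.16  2.5 ]
180.0 [ 0.603 -0.067  0.269] [-0.72  0.5   1.12  1.69 -0.47  1.25 -2.64]
-135.0 [ 0.619 -0.061  0.269] [-0.71  0.54  1.12  1.65 -0.5   1.27 -1.86]
```

```bash
python3 - <<'E'
from h import *
movep([0.604,-0.021,0.30],down(0)); snap("w1"); rep()
movep([0.627,-0.045,0.30],down(-np.pi/2)); snap("w2"); rep()
for n in("w1","w2"):
    R,t,K=load(n); p=cv2.imread(f"pics/{n}.png"); print(n,np.round(K@R.T@(np.array([.606,-.044,.09])-t),2)); 
a=[cv2.resize(cv2.imread(f"pics/{n}.png"),(800,600),interpolation=cv2.INTER_CUBIC) for n in("w1","w2")]
cv2.imwrite("pics/w1b.png",a[0]);cv2.imwrite("pics/w2b.png",a[1])
E
```

```text
2.83 [ 0.6041 -0.0197  0.2998] [ 1.02  0.14 -1.27] [-0.02  0.02  0.01] 0.0854 [-0.52  0.33  0.63  1.64 -0.2   1.24  0.16]
 4.12 [ 0.627  -0.0448  0.3   ] [ 0.09 -0.07 -0.18] [-0.09  0.02  0.03] 0.0848 [-0.66  0.46  0.97  1.59 -0.39  1.3  -1.21]
w1 [105.65  77.13   0.37]
w2 [104.48  76.02   0.37]
```

View pics/w1b.png

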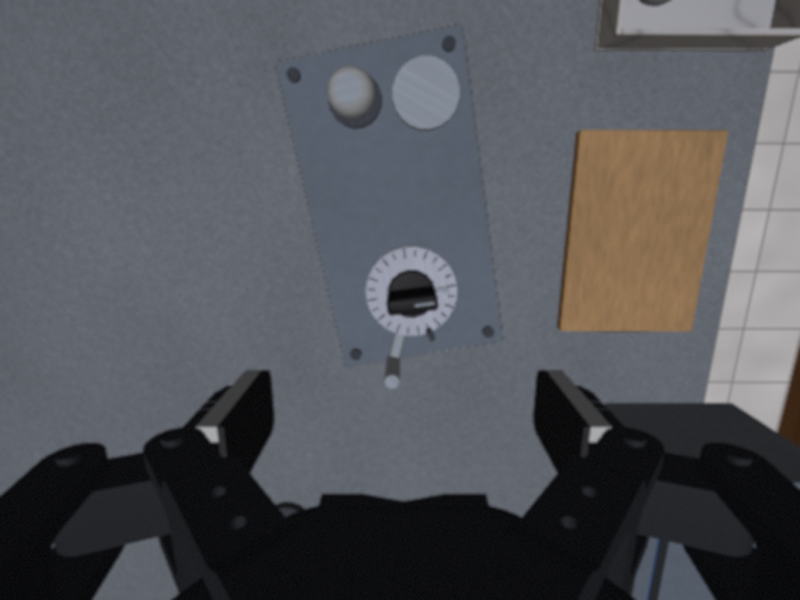

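View pics/w2b.png

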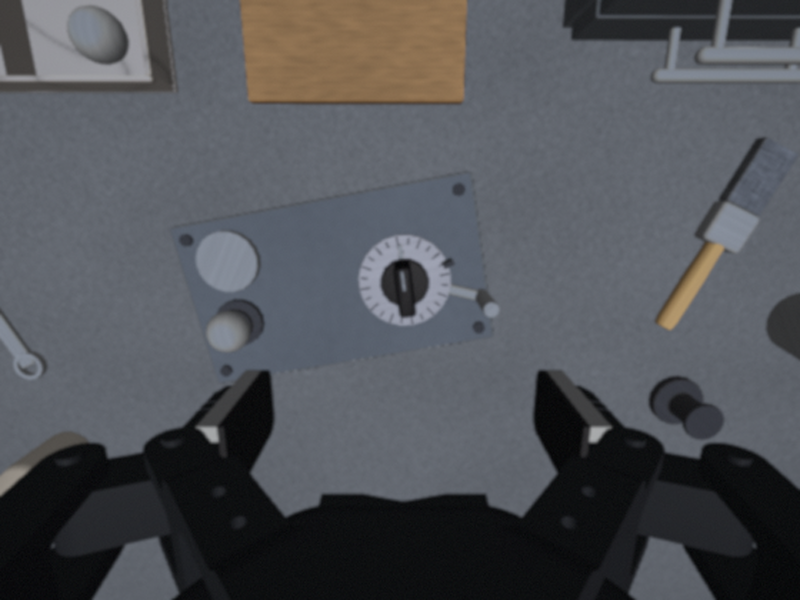

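w1/w2 (800x600): dial centre (411,291)/(405,280), tab (431,333)/(447,262), peg top (391,381)/(491,310). The bar points away from the robot, so the knob has to turn about 65° clockwise. Next, closer views in the grasp orientation.

```bash
python3 - <<'E'
from h import *
a=np.array([.606,-.044,.08]); C=np.array(camera_params("wrist")["tool_from_camera"])
ims=[]
for n,g in(("c1",90),("c2",30)):
    R=down(np.deg2rad(g)); f=(R@C[:3,:3])[:,2]; tcp=a-f*(.25/-f[2])-R@C[:3,3]
    movep(tcp,R); R,t,K,p,d=snap(n); rep(n)
    c=K@R.T@(a-t); u,v=(c[:2]/c[2]).astype(int); print(u,v)
    x0,y0=u-66,v-100; print("crop0",x0,y0)
    ims.append(cv2.resize(cv2.imread(f"pics/{n}.png")[y0:y0+200,x0-0:x0+133],None,fx=3,fy=3,interpolation=cv2.INTER_CUBIC))
cv2.imwrite("pics/c12.png",np.hstack(ims))
E
```

```text
c1 6.08 [ 0.6039 -0.0445  0.1779] [-0.85 -0.61  0.75] [ 0.01  0.01 -0.  ] 0.0856 [ 0.78  0.69 -1.18  1.71  0.68  1.22  1.  ]
283 214
crop0 217 114
c2 7.01 [ 0.6045 -0.0424  0.1783] [-0.53 -0.56 -0.31] [0.   0.02 0.06] 0.0854 [ 0.66  0.57 -0.94  1.71  0.51  1.12  0.09]
283 213
crop0 217 113
```

View pics/c12.png

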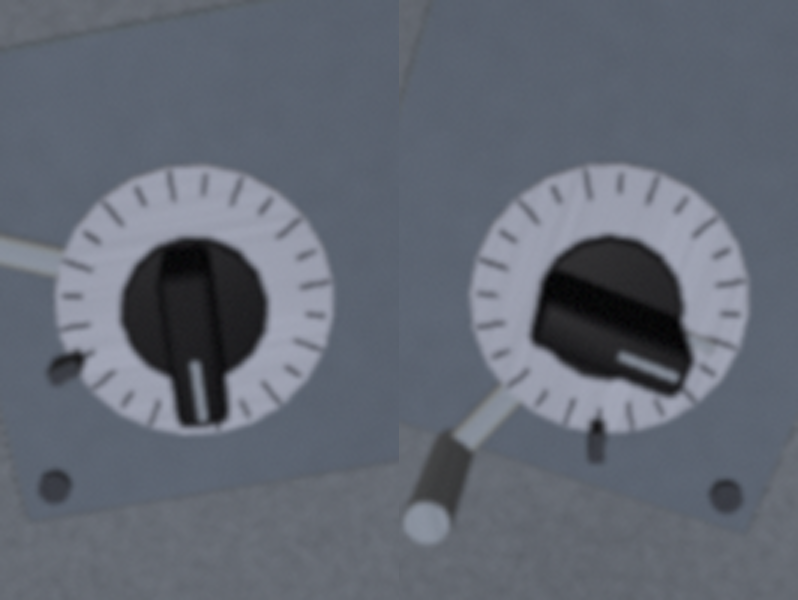

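c12 (3x crops): dial centres (194.5,299)/(609,298), tab inner foot about (85,353)/(597,424), bar stripe (193,362)-(203,420)/(620,356)-(677,379), peg top (426,523) on the right, pale pointer toward (735,349).

```bash
python3 - <<'E'
from h import *
A=load("c1");B=load("c2")
p1=lambda x,y:(217+x/3,114+y/3); p2=lambda x,y:(217+(x-399)/3,113+y/3)
W1=load("w1");W2=load("w2"); q=lambda x,y:(x*.7,y*.7)
print("dial",ax:=tri([(*A,p1(194.5,299)),(*B,p2(609,298))]))
for n,a,b in(("tab in",(85,353),(597,424)),("tab top",(58,378),(597,460)),("s0",(193,362),(620,356)),("s1",(203,420),(677,379))):
    t=tri([(*A,p1(*a)),(*B,p2(*b))]); v=t-ax; print(n,np.round(t,4),"r",round(np.hypot(*v[:2]),4),"ang",round(np.degrees(np.arctan2(v[1],v[0])),1))
t=tri([(*B,p2(426,523)),(*W1,q(391,381)),(*W2,q(491,310))]);v=t-ax;print("peg",np.round(t,4),"r",np.hypot(*v[:2]),"ang",np.degrees(np.arctan2(v[1],v[0])))
axz=at_z(*B,p2(609,298),.067);ax2=at_z(*A,p1(194.5,299),.067);print("ax at .067",axz,ax2)
for M,c,o in((A,p1(85,353),ax2),(B,p2(597,424),axz),(B,p2(735,349),axz)):
    v=at_z(*M,c,.067)-o; print("r",np.hypot(*v[:2]),np.degrees(np.arctan2(v[1],v[0])))
for M,l in((A,(p1(193,362),p1(203,420))),(B,(p2(620,356),p2(677,379)))):
    v=at_z(*M,l[1],.109)-at_z(*M,l[0],.109); print("stripe",np.degrees(np.arctan2(v[1],v[0])))
E
```

```text
dial [ 0.6108421  -0.04586425  0.06061025]
tab in [ 0.6251 -0.0788  0.0721] r 0.0359 ang -66.6
tab top [ 0.6292 -0.0855  0.0816] r 0.0436 ang -65.2
s0 [ 0.6134 -0.0462  0.112 ] r 0.0025 ang -7.6
s1 [ 0.6284 -0.0437  0.1138] r 0.0177 ang 6.9
peg [ 0.5934 -0.1185  0.1003] r 0.07471469938950437 ang -103.52232986036381
ax at .067 [ 0.6100574  -0.04454494  0.067     ] [ 0.60896796 -0.04577717  0.067     ]
r 0.037195347371724384 -63.08345248294618
r 0.040456948789948315 -65.01424198349535
r 0.041361095263581026 7.3302552859234105
stripe 9.119483045239944
stripe 7.0703480479396825
```

```bash
python3 - <<'E'
from h import *
AX=np.array([.6095,-.045])
for g in(98.5,61,24):
    q=inverse_kinematics([*AX,.105],down(np.deg2rad(g))); print(g,None if q is None else np.round(q,2))
movep([*AX,.17],down(np.deg2rad(98.5))); command_gripper(.036,25); rep("above")
print(move_l([*AX,.105],feed=.1,until_force=6)); rep("down")
command_gripper(0.0,25); rep("grip")
E
```

```text
98.5 [ 0.75  0.79 -1.13  1.76  0.79  1.13  1.08]
61 [ 0.68  0.71 -1.    1.76  0.68  1.06  0.5 ]
24 [ 0.6   0.64 -0.85  1.77  0.57  1.   -0.06]
above 8.52 [ 0.6095 -0.045   0.17  ] [ 0.16 -0.47  0.22] [0.02 0.02 0.  ] 0.0361 [ 0.78  0.72 -1.2   1.7   0.71  1.22  1.13]
False
down 9.32 [ 0.6099 -0.0447  0.1054] [-0.48  0.15  0.  ] [ 0.07 -0.01 -0.01] 0.036 [ 0.75  0.79 -1.14  1.76  0.79  1.13  1.08]
grip 9.75 [ 0.6096 -0.0451  0.1052] [-0.49 -0.42  0.33] [-0.03  0.03 -0.01] -0.0003 [ 0.75  0.79 -1.13  1.76  0.79  1.13  1.08]
```

```bash
python3 - <<'E'
from h import *
rep(); p,d=camera("wrist"); s,_=camera("scene")
cv2.imwrite("pics/g1.png",np.hstack([cv2.resize(p[200:400,180:380,::-1],(400,400)),cv2.resize(s[140:260,190:310,::-1],(400,400),interpolation=cv2.INTER_CUBIC)]))
E
```

```text
9.75 [ 0.6096 -0.0451  0.1052] [-0.49 -0.42  0.33] [-0.03  0.03 -0.01] -0.0003 [ 0.75  0.79 -1.13  1.76  0.79  1.13  1.08]
```

View pics/g1.png

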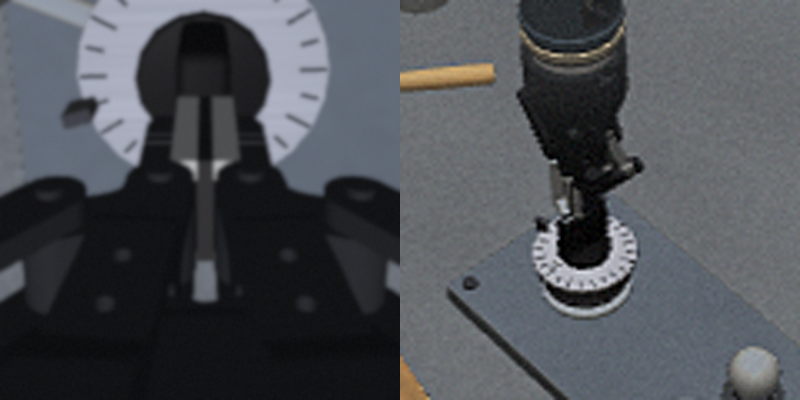

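```bash
python3 - <<'E'
from h import *
s=sense(); R,t,K=wrist_pose(s)
def pr(R,t,K,P): c=K@R.T@(np.array(P)-t); return c[:2]/c[2]
for z in(.067,.08,.1,.109,.12):
    u=pr(R,t,K,[.6096,-.0451,z]); v=pr(*fixed("scene"),[.6096,-.0451,z]); print(z,np.round((u-[180,200])*2),np.round((v-[190,140])*400/120+[400,0]))
p,d=camera("wrist")
for uv in[(275,265),(290,265),(282,235),(275,255),(290,255),(283,215)]:
    z=d[uv[1],uv[0]]; print(uv,z,np.round(t+R@np.linalg.solve(K,[*uv,1])*z,4))
E
```

```text
0.067 [206.  70.] [584. 246.]
0.08 [207.  84.] [583. 236.]
0.1 [207. 110.] [582. 219.]
0.109 [207. 123.] [582. 211.]
0.12 [207. 142.] [581. 202.]
(275, 265) 0.12943779 [ 0.5992 -0.0505  0.1373]
(290, 265) 0.12935424 [ 0.5982 -0.0442  0.1374]
(282, 235) 0.1521345 [ 0.594  -0.0483  0.1125]
(275, 255) 0.14010663 [ 0.5993 -0.0507  0.1263]
(290, 255) 0.13926831 [ 0.598 -0.044  0.127]
(283, 215) 0.17438523 [ 0.5902 -0.0482  0.0884]
```

```bash
python3 - <<'E'
from h import *
s=sense(); R,t,K=wrist_pose(s); p,d=camera("wrist")
for u in(273,282):
  for v in range(222,290,4):
    z=d[v,u]; print((u,v),p[v,u],np.round(t+R@np.linalg.solve(K,[u,v,1])*z,4))
E
```

```text
(273, 222) [11 12 13] [ 0.591  -0.0535  0.1021]
(273, 226) [16 16 18] [ 0.5912 -0.0533  0.1087]
(273, 230) [27 28 30] [ 0.5924 -0.0531  0.1112]
(273, 234) [35 35 39] [ 0.5945 -0.0528  0.1113]
(273, 238) [33 34 36] [ 0.5966 -0.0525  0.1113]
(273, 242) [35 35 37] [ 0.5986 -0.0522  0.1116]
(273, 246) [34 35 37] [ 0.6005 -0.0519  0.1123]
(273, 250) [78 80 80] [ 0.5994 -0.0519  0.1204]
(273, 254) [78 80 80] [ 0.5993 -0.0517  0.1254]
(273, 258) [78 79 80] [ 0.5989 -0.0516  0.1309]
(273, 262) [78 79 80] [ 0.599  -0.0515  0.1349]
(273, 266) [77 79 79] [ 0.5986 -0.0514  0.1398]
(273, 270) [78 80 80] [ 0.5992 -0.0513  0.1424]
(273, 274) [78 80 80] [ 0.5985 -0.0512  0.1474]
(273, 278) [81 83 83] [ 0.599  -0.0511  0.1498]
(273, 282) [140 142 143] [ 0.6001 -0.0509  0.1509]
(273, 286) [20 19 21] [ 0.5979 -0.051   0.1581]
(282, 222) [15 12 15] [ 0.5905 -0.0488  0.1016]
(282, 226) [14 15 17] [ 0.5903 -0.0488  0.1094]
(282, 230) [28 28 30] [ 0.5918 -0.0486  0.1112]
(282, 234) [36 35 38] [ 0.5937 -0.0483  0.1118]
(282, 238) [34 34 36] [ 0.5958 -0.048   0.1117]
(282, 242) [34 32 35] [ 0.5979 -0.0477  0.1119]
(282, 246) [31 32 35] [ 0.6    -0.0474  0.1118]
(282, 250) [13 14 15] [ 0.5983 -0.0477  0.1216]
(282, 254) [17 16 19] [ 0.5987 -0.0476  0.1255]
(282, 258) [13 14 15] [ 0.5984 -0.0477  0.1308]
(282, 262) [15 17 17] [ 0.5989 -0.0476  0.134 ]
(282, 266) [15 16 17] [ 0.5984 -0.0477  0.1391]
(282, 270) [15 16 18] [ 0.5985 -0.0476  0.1426]
(282, 274) [13 12 14] [ 0.5987 -0.0476  0.1458]
(282, 278) [16 17 16] [ 0.5987 -0.0476  0.1494]
(282, 282) [55 54 56] [ 0.5992 -0.0475  0.1516]
(282, 286) [51 51 53] [ 0.6007 -0.0473  0.152 ]
```

The depth shows the fingertips ended about 5 mm above the bar top (tip z about 0.116 with TCP z 0.105), so the stated tip offset doesn't hold. I'll touch down gently with shut fingers to measure it.

```bash
python3 - <<'E'
from h import *
s=sense()["position"]
print(move_l([s[0],s[1],.085],feed=.03,until_force=4)); rep("touch")
E
```

```text
True
touch 10.23 [ 0.6098 -0.0449  0.1029] [-0.88 -0.19  4.75] [-0.03  0.14  0.06] 0.0 [ 0.75  0.79 -1.13  1.76  0.79  1.13  1.07]
```

```bash
python3 - <<'E'
from h import *
s=sense()["position"]; x,y=.6097,-.045
move_l([x,y,.125],feed=.1); command_gripper(.040,25)
print(move_l([x,y,.076],feed=.06,until_force=5)); rep("down")
command_gripper(0.0,25); rep("grip")
E
```

```text
False
down 12.04 [ 0.61   -0.0448  0.0764] [ 0.23 -0.12  0.09] [-0.02  0.   -0.06] 0.0402 [ 0.73  0.82 -1.1   1.78  0.82  1.09  1.05]
grip 12.38 [ 0.6101 -0.0456  0.0766] [-1.03 -2.53  3.53] [-0.36  0.12  0.07] 0.0133 [ 0.73  0.82 -1.1   1.78  0.82  1.09  1.05]
```

```bash
python3 - <<'E'
from h import *
for g in(86,74,62,50,38,24):
    move_l([.6097,-.0453,.0764],down(np.deg2rad(g)),feed=.05); rep(g)
s=sense(); R=s["tcp_rot"]; print(np.degrees(np.arctan2(R[1,2],R[0,2])))
snap("t1")
im=cv2.imread("pics/t1.png"); cv2.imwrite("pics/t1b.png",cv2.resize(im[140:340,160:400],None,fx=3,fy=3,interpolation=cv2.INTER_CUBIC))
E
```

```text
86 12.75 [ 0.61   -0.0454  0.0766] [ 0.83 -1.43  0.65] [-0.18 -0.23 -0.1 ] 0.0135 [ 0.71  0.79 -1.06  1.78  0.79  1.06  0.86]
74 13.11 [ 0.6101 -0.0452  0.0766] [ 1.23 -0.96  0.68] [-0.13 -0.31 -0.11] 0.0138 [ 0.69  0.77 -1.02  1.78  0.75  1.04  0.68]
62 13.47 [ 0.6101 -0.045   0.0765] [ 2.73 -0.76  0.42] [ 0.04 -0.51 -0.01] 0.0137 [ 0.67  0.74 -0.97  1.78  0.72  1.02  0.5 ]
50 13.82 [ 0.6103 -0.0448  0.0766] [3.26 0.47 0.72] [ 0.19 -0.84 -0.03] 0.0132 [ 0.64  0.72 -0.93  1.78  0.68  0.99  0.32]
38 14.18 [ 0.6104 -0.0447  0.0766] [ 5.    1.85 -0.01] [ 0.33 -1.07 -0.11] 0.0137 [ 0.62  0.7  -0.88  1.79  0.64  0.97  0.14]
24 14.57 [ 0.6107 -0.0445  0.0766] [ 5.23  1.43 -0.71] [ 0.39 -1.18 -0.03] 0.0134 [ 0.58  0.68 -0.83  1.79  0.6   0.95 -0.08]
24.261445553395326
```

View pics/t1b.png

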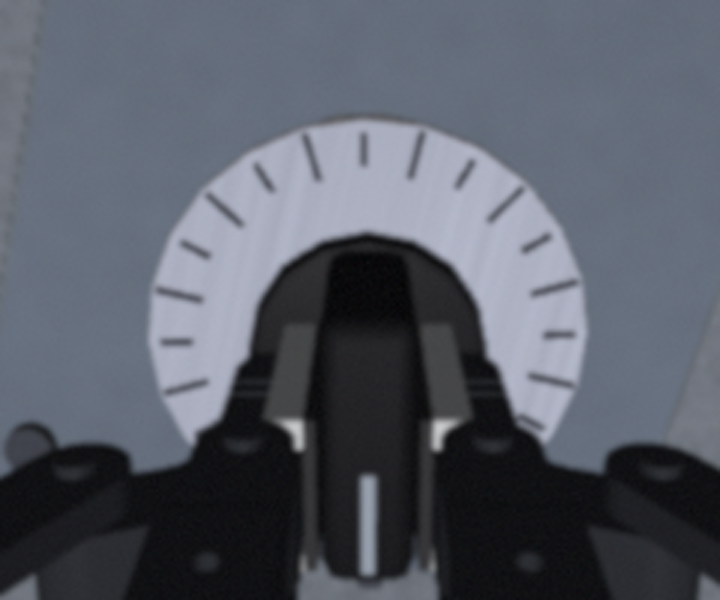

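```bash
python3 - <<'E'
from h import *
command_gripper(.040); s=sense()["position"]; move_l([s[0],s[1],.135],feed=.15); rep("up")
R=down(np.deg2rad(24)); C=np.array(camera_params("wrist")["tool_from_camera"])
a=np.array([.6095,-.045,.067]); u=np.array([np.cos(np.deg2rad(-66)),np.sin(np.deg2rad(-66)),0])
tcp=a+.045*u+[0,0,.24]-R@C[:3,3]; print(tcp)
movep(tcp,R); R,t,K,p,d=snap("v1"); rep()
def pr(P): c=K@R.T@(np.array(P)-t); return c[:2]/c[2]
c=pr(a+.02*u).astype(int); print("crop0",c-[100,75],pr(a),pr(a+.034*u))
im=cv2.imread("pics/v1.png"); x,y=np.maximum(c-[100,75],0); print(x,y)
cv2.imwrite("pics/v1b.png",cv2.resize(im[y:y+150,x:x+200],None,fx=4,fy=4,interpolation=cv2.INTER_CUBIC))
E
```

```text
up 15.54 [ 0.6085 -0.0459  0.1348] [-0.2  -0.21 -0.74] [-0.01  0.04  0.07] 0.0402 [ 0.62  0.61 -0.87  1.75  0.53  1.04 -0.03]
[ 0.65461903 -0.14503496  0.15550941]
 16.12 [ 0.6538 -0.1446  0.1541] [0.25 1.6  0.07] [-0.01 -0.01 -0.01] 0.0396 [ 0.71  0.67 -0.85  1.58  0.54  1.14  0.15]
crop0 [183  20] [283.41951366  65.89558826] [283.54369359 115.55426108]
183 20
```

View pics/v1b.png

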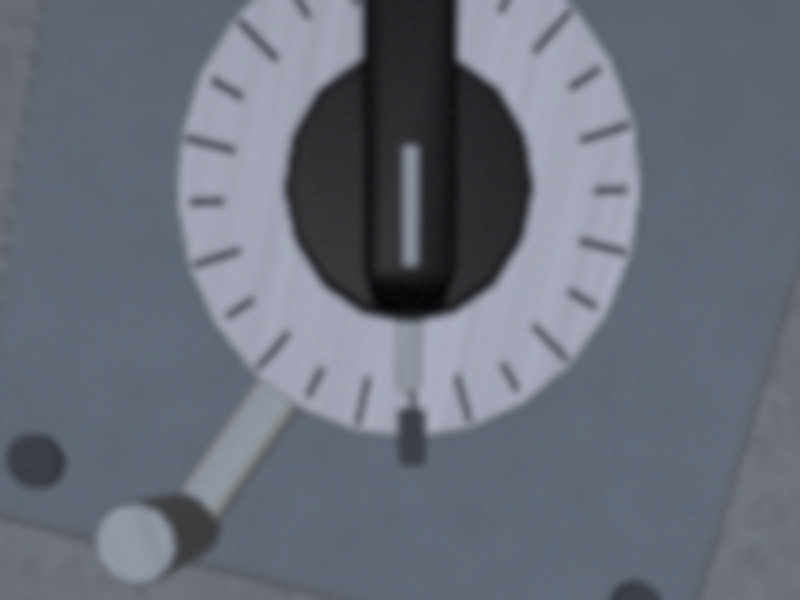

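v1: pointer tip (407,392) stands right at the tab (411,437), in line with the axis (409,185), within about 1°. Peg top is at (138,543). Now the ring: shut fingers, jaw axis radial, pushed along the arc in small force-checked steps.

```bash
cat > push.py <<'E'
from h import *
AX=np.array([.6095,-.045])
def rz(a): return np.array([[np.cos(a),-np.sin(a)],[np.sin(a),np.cos(a)]])
def pose(th,z=.072): # finger TCP for face-contact with peg at angle th (rad)
    u=np.array([np.cos(th),np.sin(th)]); t=np.array([np.sin(th),-np.cos(th)])
    return np.array([*(AX+.075*u-.018*t),z]),down(th+np.pi),t
E
python3 - <<'E'
from push import *
R,t,K=load("v1"); pg=at_z(R,t,K,(183+138/4,20+543/4),.1); v=pg[:2]-AX; th=np.arctan2(v[1],v[0]); print(pg,np.hypot(*v),np.degrees(th))
for x in(.2,-.5,-1.,-1.6):
    P,O,_=pose(th+x); q=inverse_kinematics(P,O); print(x,P,None if q is None else np.round(q,2))
P,O,_=pose(th+.16,.15)
command_gripper(0,25); movep(P,O); rep("above"); P[2]=.072
print(move_l(P,feed=.1,until_force=5)); sleep(.2); rep("low"); open("th0","w").write(str(th))
E
```

```text
[ 0.59403953 -0.1186693   0.1       ] 0.07527411386927878 -101.85227139470474
0.2 [ 0.62698499 -0.12012173  0.072     ] [ 0.8   0.83 -1.05  1.72  0.8   1.09  1.05]
-0.5 [ 0.57447851 -0.11372041  0.072     ] [ 0.78  0.69 -0.92  1.85  0.67  0.95  0.41]
-1.0 [ 0.54581943 -0.08851764  0.072     ] [ 0.71  0.6  -0.84  1.93  0.58  0.87 -0.07]
-1.6 [ 0.53237025 -0.0449599   0.072     ] [ 0.56  0.54 -0.73  1.98  0.49  0.81 -0.67]
above 17.48 [ 0.6241 -0.1211  0.15  ] [-0.29 -0.57  0.35] [ 0.01 -0.03 -0.03] 0.0 [ 0.84  0.74 -1.11  1.67  0.71  1.19  1.08]
False
low 18.61 [ 0.6244 -0.1207  0.0727] [-0.41 -0.15 -0.32] [-0.03  0.02 -0.05] -0.0 [ 0.8   0.82 -1.04  1.72  0.8   1.08  1.02]
```

```bash
python3 - <<'E'
from push import *
th=float(open("th0").read())+.16; f0=sense()["wrist_force"]; start=th; log=[];F=0;n=0
while th>start-2.0:
    th-=.05 if F<10 else (.025 if F<13.5 else .012)
    P,O,t=pose(th); move_l(P,O,feed=.04); sleep(.05)
    s=sense(); w=s["wrist_force"]-f0; F=-w[:2]@t; u=np.array([np.cos(th),np.sin(th)])
    log.append((round(s["time_s"],1),round(start-th,3),round(F,1),round(float(w[:2]@u),1),round(w[2],1)))
    if F>15.4:
        n+=1
        if n>=2 or F>16.5: break
    if np.linalg.norm(w)>20 or s["time_s"]>45: print("abort");break
for l in log: print(*l)
open("th1","w").write(str(th)); rep()
E
```

```text
18.9 0.05 0.4 -0.3 0.6
19.2 0.1 1.2 -1.2 -0.4
19.5 0.15 -0.1 -0.4 -0.5
19.8 0.2 3.5 -0.5 0.1
20.1 0.25 6.4 -1.3 -0.3
20.4 0.3 5.4 -2.0 0.4
20.7 0.35 5.0 -1.0 1.2
21.0 0.4 4.4 -1.6 1.1
21.3 0.45 3.6 -1.0 0.6
21.6 0.5 3.7 -1.4 2.1
21.9 0.55 4.3 -2.1 1.5
22.2 0.6 5.1 -1.7 1.8
22.5 0.65 6.8 -1.2 1.4
22.8 0.7 5.1 -1.1 1.3
23.1 0.75 4.2 -1.2 3.2
23.4 0.8 3.0 -0.9 1.9
23.7 0.85 5.7 -1.7 1.2
24.0 0.9 6.4 -1.8 -0.3
24.3 0.95 9.2 -4.3 0.6
24.6 1.0 10.7 -4.2 -0.0
24.9 1.025 11.9 -4.8 -0.1
25.2 1.05 11.7 -4.9 -0.1
25.5 1.075 12.3 -4.6 0.8
25.8 1.1 12.6 -4.6 -0.2
26.1 1.125 13.3 -6.1 0.5
26.4 1.15 13.1 -5.9 -0.7
26.7 1.175 16.0 -5.7 0.1
27.0 1.187 14.9 -4.6 -0.5
27.3 1.199 15.7 -7.2 -0.1
 27.31 [ 0.5477 -0.0926  0.0727] [ 11.47 -12.73  -0.45] [-2.95 -2.31 -0.13] -0.0001 [ 0.69  0.59 -0.81  1.93  0.57  0.86 -0.1 ]
```

Tangential push about 15.5 N (total about 17 N). Now back off, lift and look.

```bash
python3 - <<'E'
from push import *
th=float(open("th1").read())
for k in(.08,.16,.24,.34):
    P,O,t=pose(th+k); move_l(P,O,feed=.05); s=sense(); print(k,np.round(s["wrist_force"],1))
P[2]=.14; move_l(P,feed=.12); rep("up")
R=down(np.deg2rad(24)); C=np.array(camera_params("wrist")["tool_from_camera"])
a=np.array([.6095,-.045,.067]); u=np.array([np.cos(np.deg2rad(-66)),np.sin(np.deg2rad(-66)),0])
tcp=a+.03*u+[0,0,.26]-R@C[:3,3]
movep(tcp,R); R,t,K,p,d=snap("v2"); rep()
cv2.imwrite("pics/v2b.png",cv2.resize(cv2.imread("pics/v2.png")[0:200,150:415],None,fx=3,fy=3,interpolation=cv2.INTER_CUBIC))
E
```

```text
0.08 [  8.8 -10.1   0.7]
0.16 [ 6.1 -7.   1.8]
0.24 [ 4.8 -5.3  1.2]
0.34 [ 2.3 -2.3  0.2]
up 29.16 [ 0.5608 -0.1054  0.1395] [ 0.11 -0.13 -0.54] [-0.03  0.02  0.04] -0.0 [ 0.81  0.57 -0.96  1.83  0.54  1.03  0.3 ]
 29.68 [ 0.6476 -0.1308  0.174 ] [-0.59 -0.17  0.38] [ 0.1   0.06 -0.  ] -0.0001 [ 0.7   0.64 -0.86  1.58  0.52  1.16  0.14]
```

View pics/v2b.png

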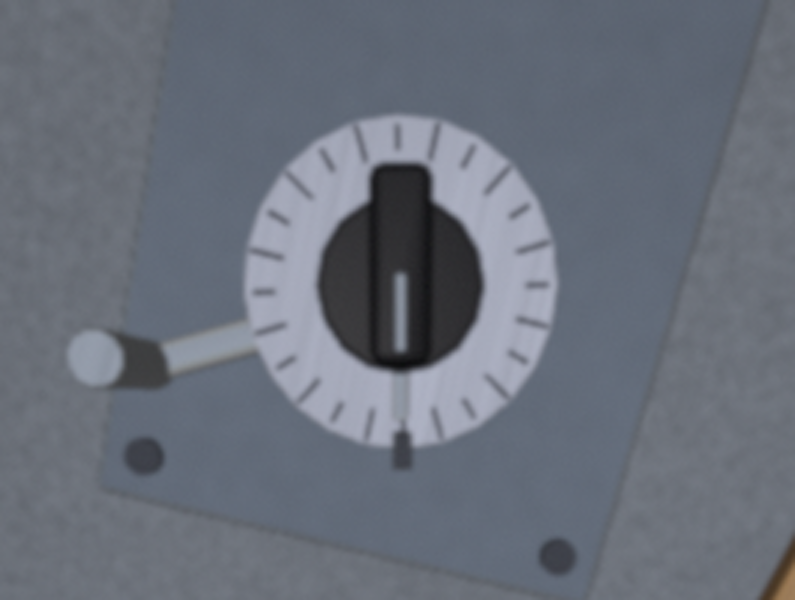

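v2: pointer (400,425) still exactly at the tab (402,450); peg top now at (97,357). I'll check its angle against the furthest push.

```bash
python3 - <<'E'
from push import *
R,t,K=load("v2"); pg=at_z(R,t,K,(150+97/3,357/3),.1); v=pg[:2]-AX; a=np.arctan2(v[1],v[0])%(2*np.pi)
th0=float(open("th0").read())%(2*np.pi);th1=float(open("th1").read())%(2*np.pi)
P,O,tt=pose(th1); w=np.array([.5477,-.0926])-AX; w0=P[:2]-AX
act=th1+(np.arctan2(w[1],w[0])-np.arctan2(w0[1],w0[0]))
print("start",th0,"cmd end",th1,"actual end",act,"now",a,"travel",th0-a,"springback",a-act,pg,P)
E
```

```text
start 4.505527820707151 cmd end 3.466527820707154 actual end 3.562368592135114 now 3.8446591693257393 travel 0.6608686513814117 springback 0.2822905771906252 [ 0.55323725 -0.09268516  0.1       ] [ 0.5441711  -0.08600164  0.072     ]
```

Springback looks like about 0.25 rad against the roughly 0.15 stated, so I'll test the hold by pushing again: if tight, the force must climb at once from here.

```bash
python3 - <<'E'
from push import *
th1=float(open("th1").read()); a=3.845-2*np.pi; th=a+.14
P,O,t=pose(th,.15); movep(P,O); P[2]=.072; print(move_l(P,feed=.12,until_force=5)); sleep(.15); rep("low")
f0=sense()["wrist_force"]; start=th; F=0;n=0;top=0
while th>a-.75:
    th-=.05 if F<9 else .025 if F<14 else .012
    P,O,t=pose(th); move_l(P,O,feed=.04); sleep(.05)
    s=sense(); w=s["wrist_force"]-f0; F=-w[:2]@t; u=np.array([np.cos(th),np.sin(th)]); top=max(top,np.linalg.norm(w))
    d0=P[:2]-AX; d1=s["position"][:2]-AX; act=th+np.arctan2(d0[0]*d1[1]-d0[1]*d1[0],d0@d1)
    print(round(s["time_s"],1),round(th-a,3),"act",round(act-a,3),round(F,1),round(float(w[:2]@u),1))
    n+=F>16
    if n>=2 or F>17 or top>19.5 or s["time_s"]>48: break
open("th2","w").write(str(th)); rep(top)
E
```

```text
False
low 31.06 [ 0.5738 -0.113   0.0729] [0.49 0.04 1.3 ] [-0.03 -0.01  0.04] 0.0002 [ 0.77  0.68 -0.91  1.85  0.66  0.94  0.4 ]
31.4 0.09 act 0.094 -0.2 0.9
31.7 0.04 act 0.043 0.4 0.2
32.0 -0.01 act -0.005 -0.4 -0.4
32.3 -0.06 act -0.045 3.4 -0.2
32.6 -0.11 act -0.082 4.6 -0.6
32.9 -0.16 act -0.115 6.5 -1.8
33.2 -0.21 act -0.149 7.8 -2.0
33.5 -0.26 act -0.185 12.8 -3.3
33.8 -0.285 act -0.204 12.4 -3.4
34.1 -0.31 act -0.221 12.5 -3.0
34.4 -0.335 act -0.239 13.0 -3.0
34.7 -0.36 act -0.257 14.3 -3.4
35.0 -0.372 act -0.265 15.2 -4.1
35.3 -0.384 act -0.274 16.2 -4.0
35.6 -0.396 act -0.282 17.2 -3.8
18.09599920538412 35.56 [ 0.5478 -0.0925  0.073 ] [  9.3  -15.16  -3.01] [-3.2  -2.02 -0.07] -0.0001 [ 0.68  0.58 -0.8   1.93  0.56  0.85 -0.11]
```

```bash
python3 - <<'E'
from push import *
th=float(open("th2").read()); snap("r1")
for k in(.1,.2,.3,.4,.5):
    P,O,t=pose(th+k); move_l(P,O,feed=.06); sleep(.05); s=sense(); print(k,np.round(s["wrist_force"],1))
snap("r2"); P[2]=.14; move_l(P,feed=.15); rep("up"); 
def crop(n):
    R,t,K=load(n); u=np.array([np.cos(3.65),np.sin(3.65)]); c=K@R.T@(np.array([*(AX+.05*u),.08])-t); c=(c[:2]/c[2]).astype(int)
    x,y=max(c[0]-66,0),max(c[1]-80,0); print(n,x,y); return cv2.resize(cv2.imread(f"pics/{n}.png")[y:y+190,x:x+133],(399,570),interpolation=cv2.INTER_CUBIC)
cv2.imwrite("pics/r12.png",np.hstack([crop("r1"),crop("r2")]))
E
```

```text
0.1 [  8.2 -10.5  -1.5]
0.2 [ 5.3 -7.   0.3]
0.3 [ 3.2 -4.7 -1.1]
0.4 [-0.1 -0.2  0.3]
0.5 [ 0.2 -0.   0.3]
up 37.88 [ 0.5701 -0.1119  0.1396] [ 0.72  0.06 -0.08] [-0.01  0.05  0.02] -0.0001 [ 0.82  0.6  -0.97  1.81  0.57  1.05  0.43]
r1 265 151
r2 273 122
```

View pics/r12.png

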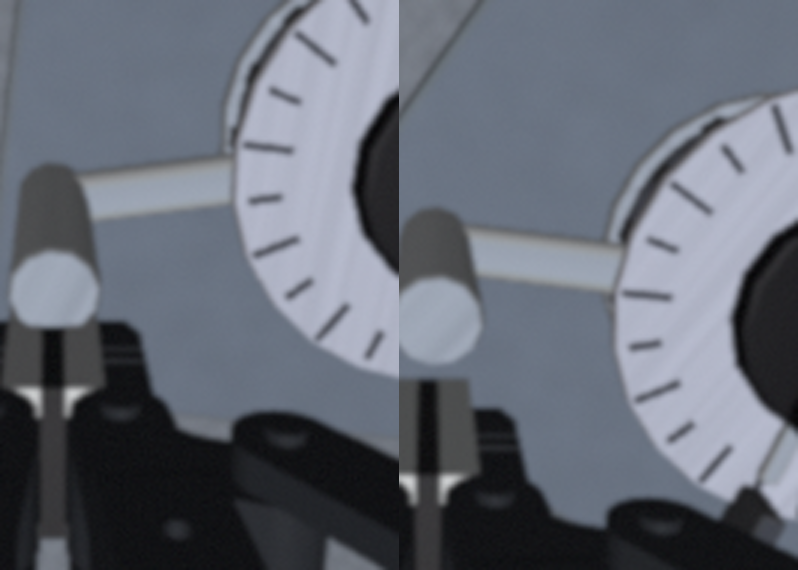

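```bash
python3 - <<'E'
from push import *
for n,uv in(("r1",(265+54/3,151+289/3)),("r2",(273+40/3,122+320/3))):
    R,t,K=load(n); p=at_z(R,t,K,uv,.1); v=p[:2]-AX; print(n,p,np.hypot(*v),np.arctan2(v[1],v[0])%(2*np.pi))
for n,l in(("r1",((265+95/3,151+197/3),(265+228/3,151+180/3))),("r2",((273+75/3,122+252/3),(273+215/3,122+266/3)))):
    R,t,K=load(n); a,b=[at_z(R,t,K,q,.056)[:2] for q in l]; v=a-b; print(n,"arm",np.arctan2(v[1],v[0])%(2*np.pi))
E
```

```text
r1 [ 0.54266001 -0.07700015  0.1       ] 0.07410528979686361 3.588102276472077
r2 [ 0.5525919  -0.09288054  0.1       ] 0.07437122013317733 3.8410528004530935
r1 arm 3.575048656575704
r2 arm 3.842582162611009
```

The second push loads linearly from zero, about 6.5 N per 0.1 rad. It unloads along the same line to the same rest angle (3.841 against 3.845 rad). With 5 N of loose drag, that means the ring is holding and only elastic wind-up comes back. One last look at the pointer, then hand in.

```bash
python3 - <<'E'
from push import *
R=down(np.deg2rad(24)); C=np.array(camera_params("wrist")["tool_from_camera"])
a=np.array([.6095,-.045,.067]); u=np.array([np.cos(np.deg2rad(-66)),np.sin(np.deg2rad(-66)),0])
movep(a+.03*u+[0,0,.28]-R@C[:3,3],R); snap("v3"); t,_=camera("top"); rep()
cv2.imwrite("pics/v3b.png",np.hstack([cv2.resize(cv2.imread("pics/v3.png")[0:200,180:380],(400,400),interpolation=cv2.INTER_CUBIC),cv2.resize(t[120:260,100:460,::-1],(400,400*140//360)).copy() if 0 else cv2.resize(t[60:300,160:400,::-1],(400,400))]))
E
```

```text
38.46 [ 0.647  -0.1311  0.1934] [-1.19 -0.27 -0.3 ] [-0.02 -0.03 -0.04] -0.0002 [ 0.7   0.62 -0.86  1.56  0.49  1.19  0.16]
```

View pics/v3b.png

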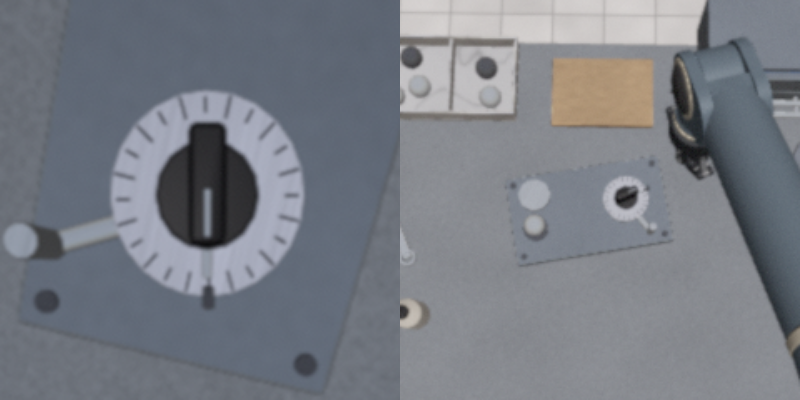

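The pointer (208,270) is still in line with the tab (208,297), and nothing touches the robot.

```bash
python3 -c "
from rig import *
finish_job(); print(sense()['time_s'])"
```

```text
the job is handed in; nothing more can be done
the job is handed in; nothing more can be done
```

I turned the knob about 74° clockwise to the index tab and let it go. I then pushed the ring's peg clockwise until it was tight, let that go too, and handed the job in at about 38.5 s on the robot's clock.

- **Pointer:** it stood within about 1° of the tab after I released the knob, and still did in the last picture after both ring pushes.
- **Ring push:** the first push reached about 16 N along the peg's path (about 17 N in all). The second, to test the hold, reached 17.2 N (18.1 N in all). These are readings taken after each small step. The highest was well under the 25 N limit.
- **Ring hold:** after each release the peg came back to the same angle. The second push rose at once from there, about 6.5 N per 0.1 rad, and came off along the same line. I read that as tight, but I could not measure the clamp force.

**What disagreed or went wrong:**
- The springback was about 0.26 rad, against the roughly 0.15 rad stated.
- With the fingers shut, the tips touched the knob's bar with the TCP about 6 mm below its stated top, so they sit about 6 mm behind the TCP, not 25 mm ahead. My first grip closed just above the bar. I touched down lightly (under 5 N) to find the true height, then gripped properly.
- I lifted away from the first ring push with about 3 N still on the peg. The second release was fully clear before lifting.

I never moved near the other things on the bench. The last overhead view showed those in sight where they were, but the arm hid some, so I did not check those.

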